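# Extend the draining arm to its next hole and set the beaker in it

## Robot

A 6-joint arm with a two-finger parallel gripper is mounted at the origin on the work surface. World frame = base frame: x ahead of the robot, y to its left, z up, the work surface at z = 0. Lengths are in m, angles in rad, forces in N, time in s.
With the tool pointing down it reaches from about 0.3 to 0.875 m from the base axis. Payload 6.4 kg.
Tool frame: the origin (TCP) lies between the finger pads; the fingertips stand 8 mm ahead of it and the grasp point (between the pads) lies 11 mm behind it; z points along the fingers, y is the direction in which the jaws open and shut (so a half turn about z gives the same grasp; the last joint's range is limited). The gripper opens to 85 mm and grips with 20 to 120 N. Pads are 22 mm wide; open, the fingers measure 114 mm over their backs; the gripper's body (76 mm by 85 mm) begins 54 mm behind the grasp point. The pads swing forward as they close: fully open they stand 13 mm farther back than shut.
Start: joints at [-1.405, 0.181, 1.607, -0, 1.354, -0.206], TCP at [0.209, -0.536, 0.239] pointing down, gripper open.
Joint ranges: [-2.99, 2.99], [-0.89, 2.07], [0.3, 2.58], [-1.14, 4.28], [0, 2.63], [-3.12, 3.12]. Speed limits (rad/s): [2.57, 2.57, 3.01, 3.14, 3.14, 3.14].

## Interface

Orientations are given as a unit quaternion [w, x, y, z].
In Python, from bench import monitor, viewer, workorder, spotter gives the robot as it stands. The module is installed in compiled form; this text tells all that it offers.
- The arm moves only by the tool move_arm, never from a script. Its argument "motion" is a list of rows, each a list of 3 entries, a list of its own where there are three numbers: the shift along the tool's x, y, z in units of 60 mm (1.0 is 60 mm), then the turn, a rotation vector about the tool's x, y, z in units of 8 degrees (1.0 is 8 degrees), then the opening in per cent of the stroke, from 0 (shut) to 100 (fully open). In form: [[[dx, dy, dz], [rx, ry, rz], grip], ...]. A call has 1 to 10 rows; each row is the pose to reach, as a shift and turn from the pose commanded when the call began, along the tool's axes at that moment; what a row does not reach only later rows make up. A row lasts 1/8 s, in which the tool goes at most 62.5 mm and 10.7 degrees, less where a joint would pass 70% of its speed; a pose out of reach is approached as far as the arm can. A call with a gripper value outside its range is refused whole. The fingers move at their own pace and stop on an object; the grip force is fixed at half the most. Time passes only in rows, so rows that repeat a pose let the fingers close. It gives the time, the measured TCP pose, the force and the opening at its end, in the units of the state.
- monitor.get_obs(): the state, without advancing time (a new reading comes with each control period).
- viewer.camera(name): name is "scene" or "top"; returns the picture (420x560x3 uint8, blue, green, red); there is no depth.
- viewer.calibration(name): a dict with "fovy" (degrees; the focal length in pixels is half the picture's height over the tangent of half this angle, whatever the lens; pixels are square), "cx", "cy" (the principal point, pixels), "extrinsics" (4x4, takes a point from camera to world coordinates). Camera axes: x right, y down, z forward; pixel columns grow to the right and rows downward; lengths in m; the calibration is good to about 2 mm. A picture is of the moment at which its call begins. calibration takes no time and is no camera call.
- workorder.hand_in(): hands the job in, once; it reports no verdict.
Trained networks look in the newest picture that a camera, given by its name, has taken for a name from the list of things; names that differ only in an ending like _2 or _b are one class to them, and where a whole thing is asked for, a point or a joint stands for the part that bears it (a point fixed in the world has none). Each returns a list of dicts, best first, with "score" (0 to 1); they miss things now and then, are a little off and sometimes report something else, mostly with a low value. They report only what shows in the picture. A call takes as long as a camera call. They do not tell look-alikes from the thing itself.
- spotter.search_frame(camera, name): "centre" ([column, row] as shares, 0 to 1, of the picture: columns of its width, rows of its height, amid what is visible of it).
- spotter.outline_of(camera, name): "region" (420x560 bool, what is visible of it) and "centre" ([column, row] as shares, 0 to 1, of the picture: columns of its width, rows of its height, amid what is visible of it).
The state is a dict: "time_s": time; "q": joint angles; "dq": joint speeds; "joint_efforts": joint torques, N m; "eef_pos": TCP position; "eef_rot": TCP orientation; "wrist_force": force on the tool from outside, world axes, zero at the start; "torque": the same for the moment, N m; "opening": opening from 0.0 (shut) to 1.0 (fully open).
Only numpy, scipy, OpenCV 4.12 (cv2) and the standard library are available. Lean on these libraries where they do the work, as an engineer would, in place of code of your own. Each camera call takes 0.05 s, during which the arm holds its last target. There are 200 camera calls.

## Task

Draw the telescoping arm of the draining stand outwards until its sprung button pops up through the next hole and locks it, pulling gently and stopping as soon as it catches, since a hard pull bends the button. Then set the loose white beaker upright in the cup holder at the end of the arm, all the way down and without banging it, and let go. Leave the other things on the bench where they stand.

Things in the scene. Friction and masses are not known exactly. Their poses are not given: they have to be found in the camera images.
- stand: Draining stand fixed to the bench: square aluminium outer tube 26 x 26 mm, 150 mm long, level along the stand's y axis, top 58 mm above the bench, two holes 11 mm long, 75 mm apart, in its top wall; beyond its open end a white tray 22 mm high. Origin: on the bench, within 18 mm of below the open end; from there the tube runs to -y and the sliding arm comes out to +y. z up.
- inner (a joint): How far the sliding arm (dark inner tube with grip plate and cup holder) is drawn out, m, growing along the stand's +y. It starts between the inner hole and the next one out (the one near the open end). It catches there at a reading anywhere from 0.056 to 0.094, as the outer tube is clamped anew each time: feel for it. Drag 3 to 6 N, easing off just before the button pops.
- button (a joint): Height of the sprung steel button (9 mm across), m: 0 while hidden inside the tube under its top wall, 0.009 when popped up through a hole, 5 mm proud of the tube. About 1 mm of play each way in the hole, then the arm stops dead; more than 20 N of the button against the tube bends it. Pushed inwards, the arm would lock wrongly in the inner hole.
- grip (a point): Upright steel grip plate on the arm, to pull it by: 14 mm thick along the arm (stand's y), 30 mm wide across it, top 140 mm above the bench, free down to 60 mm. This point is at its middle, 120 mm above the bench (20 mm below its top). Axes as the stand's.
- holder (a point): Round cup holder at the arm's end, 60 mm inside, 66 mm outside, open at the top; its rim is 75 mm above the bench. This point is the centre of its inner floor, 46 mm above the bench and 65 mm further out along the arm (stand's +y) than the grip plate's middle. Axes as the stand's.
- beaker_center (a point): Loose straight-sided white plastic beaker, 50 mm outer diameter, 95 mm tall, wall 3 mm, open top, about 80 g, standing on the bench on the robot's right. This point is on its axis, half-way up (47.5 mm above its foot). z up its axis.
- wash_bottle: Bystander: white wash bottle with a red cap, 64 mm across, 150 mm tall. Origin: centre of its underside.
- water_bottle: Bystander: clear bottle with a green cap, 62 mm across, 200 mm tall. Origin: centre of its underside.
- bleach_bottle: Bystander: large white bottle with a red cap, 72 mm across, 210 mm tall. Origin: centre of its underside.
- jar: Bystander: small green glass jar, 48 mm across, 60 mm tall. Origin: centre of its underside.
- weigh_cup: Bystander: low ceramic cup, 52 mm across at the rim, 40 mm tall. Origin: centre of its underside.
- tube_rack: Bystander: metal test-tube block with ten holes, 160 x 50 x 55 mm. Origin: centre of its underside.
- burner: Bystander: brass burner nozzle on a round foot, 64 mm across, 95 mm tall. Origin: centre of its underside.
Mind the look-alikes: they are no part of the job. Leave any red look-alike of the part that bears beaker_center alone.

How it is judged:
By the outcome, as a careful person would: the job done as asked, in the order asked, and still so for the second after the job is handed in, with the robot touching nothing.
It also fails if it takes over 67 s, if anything falls off the work surface, if the arm or the gripper's body presses on something with over 40 N, if the wrist force passes 120 N, or if a joint passes its speed limit or range.

## Working session

There is one attempt and no reset: what is moved stays moved. The work goes in short steps, Python scripts to look and compute and a tool call to move; the robot and the scene stay as the last step left them, time stands still between calls to the robot, and variables do not carry over. Pictures are saved under pics/ and viewed, about 8 in all and at most 12, crops included, and the job is handed in when it is done.

Besides the shell and the picture viewer there is one more tool, called after ">>>" in YAML: its name, and indented under it one key for each argument. move_arm: Moves the arm, as the interface text tells. Its arguments: {"type":"object","properties":{"motion":{"type":"array","items":{"type":"array"}}},"required":["motion"]}

```bash
mkdir -p pics
cat > h.py <<'E'
import numpy as np, cv2
from bench import monitor, viewer, workorder, spotter
def cal(n):
    c=viewer.calibration(n); f=210/np.tan(np.radians(c["fovy"])/2); return f,c["cx"],c["cy"],np.array(c["extrinsics"])
def ray(n,u,v):
    f,cx,cy,T=cal(n); d=T[:3,:3]@np.array([(u-cx)/f,(v-cy)/f,1]); return T[:3,3],d
def atz(n,u,v,z):
    o,d=ray(n,u,v); return o+d*(z-o[2])/d[2]
def proj(n,p):
    f,cx,cy,T=cal(n); c=T[:3,:3].T@(np.array(p)-T[:3,3]); return f*c[0]/c[2]+cx,f*c[1]/c[2]+cy
E
python3 - <<'E'
from h import *
a=viewer.camera("scene");b=viewer.camera("top")
cv2.imwrite("pics/s0.png",a);cv2.imwrite("pics/t0.png",b)
print(monitor.get_obs())
for c in("scene","top"):
    print(c,cal(c))
    for n in("stand","grip","holder","beaker_center","button"):
        for r in spotter.search_frame(c,n)[:4]:
            u,v=r["centre"][0]*560,r["centre"][1]*420
            print(c,n,round(r["score"],2),round(u),round(v),atz(c,u,v,.05).round(3))
E
```

```text
{'time_s': 0.1, 'q': array([-1.40530397e+00,  1.81471892e-01,  1.60790034e+00,  9.68239735e-06,
        1.35380934e+00, -2.06312675e-01]), 'dq': array([-1.68117418e-03, -1.93429328e-03, -1.87082053e-03,  7.87583338e-06,
        1.23329673e-04,  9.38378064e-04]), 'joint_efforts': array([ 9.55920914e-04, -4.45875800e+01, -3.52237666e+01, -1.82223012e-04,
        4.17635398e-03, -1.50609321e-05]), 'eef_pos': array([ 0.20882727, -0.53522082,  0.23847505]), 'eef_rot': array([-7.94197137e-04,  9.82769718e-01,  1.84832490e-01,  2.09397700e-05]), 'wrist_force': array([ 0.83383935,  0.74194781, -0.9370553 ]), 'torque': array([-0.02866223,  0.0750105 , -0.01501646]), 'opening': 1.0016519417750227}
scene (np.float64(392.1297205827843), 279.8711019091027, 208.89926207252478, array([[-0.01639432,  0.70400337, -0.71000738,  1.23971377],
       [ 0.9998476 ,  0.00728153, -0.01586688,  0.06432357],
       [-0.00600039, -0.7101593 , -0.70401546,  0.74459407],
       [ 0.        ,  0.        ,  0.        ,  1.        ]]))
scene stand 0.71 321 220 [0.577 0.15  0.05 ]
scene stand 0.48 308 208 [0.536 0.1
[... 287 characters left out ...]
 0.64 154 188 [ 0.462 -0.289  0.05 ]
top (np.float64(507.0009796668154), 280.3040114348082, 207.2812185426397, array([[-0.02926538, -0.99324959,  0.11224436,  0.38366591],
       [-0.99951269,  0.03029853,  0.00750939,  0.02972906],
       [-0.01085954, -0.1119699 , -0.99365226,  1.60878018],
       [ 0.        ,  0.        ,  0.        ,  1.        ]]))
top stand 0.97 242 217 [0.532 0.161 0.05 ]
top grip 0.67 252 211 [0.552 0.131 0.05 ]
top holder 0.57 250 213 [0.544 0.136 0.05 ]
top beaker_center 0.89 419 250 [ 0.415 -0.379  0.05 ]
top beaker_center 0.71 388 239 [ 0.453 -0.287  0.05 ]
top beaker_center 0.63 392 270 [ 0.356 -0.293  0.05 ]
top beaker_center 0.5 365 201 [ 0.571 -0.221  0.05 ]
```

View pics/s0.png

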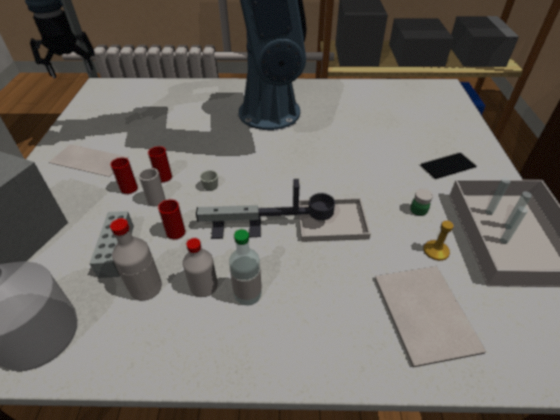

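View pics/t0.png

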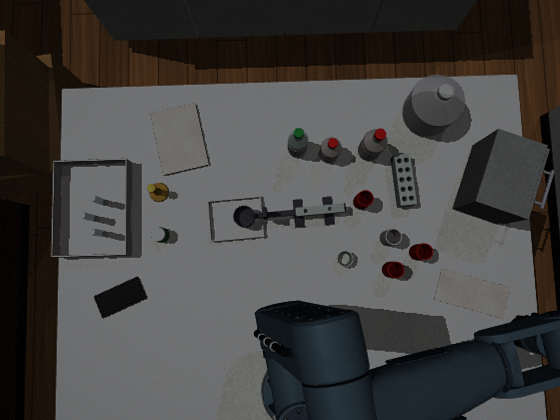

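The images show four beaker-like things. Scene (126,176), (160,164) and (172,217) are red look-alikes. The one at scene (152,188) / top (391,238) is white, so it is the one meant. I'll confirm it in an enlarged crop together with the stand.

Run:
```python
from h import *
a=cv2.imread("pics/s0.png");b=cv2.imread("pics/t0.png")
r=lambda im,x,y,w,h,k:cv2.resize(im[y:y+h,x:x+w],None,fx=k,fy=k,interpolation=cv2.INTER_CUBIC)
A=r(a,100,140,250,110,3.2); B=r(b,200,180,250,80,3.2)
cv2.imwrite("pics/c0.png",np.clip(np.vstack([A,B])*1.4,0,255).astype(np.uint8)[:600])
for c in("scene","top"):
    viewer.camera(c)
    for n in("grip","holder","beaker_center","stand"):
        for o in spotter.outline_of(c,n):
            m=o["region"];ys,xs=np.nonzero(m)
            print(c,n,round(o["score"],2),m.sum(),xs.min(),xs.max(),ys.min(),ys.max())
```

```text
scene grip 0.97 1305 258 335 178 219
scene holder 0.73 1282 244 334 177 219
scene beaker_center 0.96 703 109 137 157 193
scene beaker_center 0.96 764 158 184 199 239
scene beaker_center 0.72 703 138 164 168 205
scene beaker_center 0.6 576 147 171 146 182
scene stand 0.56 4008 211 369 177 242
scene stand 0.5 668 424 453 220 260
top grip 0.59 634 233 305 206 227
top holder 0.85 637 234 306 206 227
top beaker_center 0.73 336 382 405 262 278
top beaker_center 0.65 272 380 400 230 245
top beaker_center 0.65 350 409 432 244 260
top beaker_center 0.65 293 353 373 190 209
top stand 0.85 2787 207 333 196 241
```

View pics/c0.png

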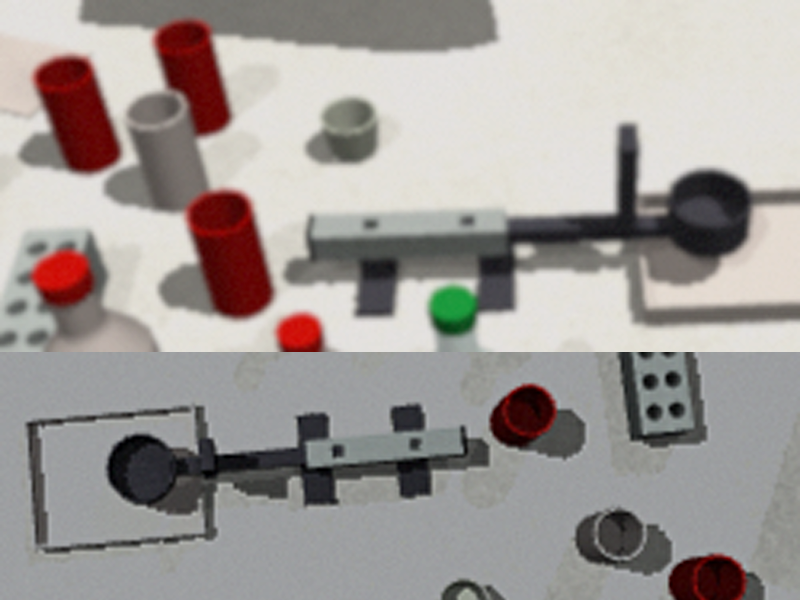

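Run:
```python
from h import *
for l,c,u,v,z in[("bk","top",393.4,236.9,.095),("bk","scene",149.4,174.7,.095),("plate","top",265,213,.14),("plate","scene",295.9,180,.14),("hold","top",244.7,216.9,.075),("hold","scene",321.6,201.6,.075),
("tubeIn","top",344.7,207.8,.058),("tubeOut","top",295.3,212.2,.058),("tubeIn","scene",197.5,208.5,.058),("tubeOut","scene",258.2,207.5,.058)]:
    print(l,c,atz(c,u,v,z).round(4))
from scipy.spatial.transform import Rotation as R
q=monitor.get_obs()["eef_rot"];print(R.from_quat(q,scalar_first=True).as_matrix().round(3))
```

```text
bk top [ 0.4557 -0.2929  0.095 ]
bk scene [ 0.4624 -0.29    0.095 ]
plate top [0.5342 0.0859 0.14  ]
plate scene [0.5325 0.087  0.14  ]
hold top [0.5308 0.1504 0.075 ]
hold scene [0.5378 0.1519 0.075 ]
tubeIn top [ 0.5512 -0.1564  0.058 ]
tubeOut top [ 0.5422 -0.0042  0.058 ]
tubeIn scene [ 0.548  -0.1566  0.058 ]
tubeOut scene [ 0.5429 -0.0053  0.058 ]
[[ 0.932  0.363  0.   ]
 [ 0.363 -0.932 -0.   ]
 [ 0.     0.    -1.   ]]
```

The crop confirms the white beaker at scene (152,188) and shows the grip plate top at about (296,180). I'll go above the grip plate with the jaws along the arm.

>>> move_arm:
  motion:
    - [[0.4,-0.35,0],[0,0,0.1],100]
    - [[1.2,-1.05,0],[0,0,0.4],100]
    - [[2.1,-1.84,0],[0,0,0.8],100]
    - [[3.0,-2.63,0],[0,0,1.2],100]
    - [[3.9,-3.42,0],[0,0,1.6],100]
    - [[4.8,-4.2,0],[0,0,2.0],100]
    - [[5.7,-5.0,0],[0,0,2.3],100]
    - [[6.6,-5.78,0],[0,0,2.3],100]
    - [[7.4,-6.48,0],[0,0,2.3],100]
    - [[8.0,-7.0,0],[0,0,2.3],100]

```text
time_s: 2.35
eef_pos: [0.4842, -0.0065, 0.2397]
eef_rot: [0.0, 1.0, 0.025, 0.001]
wrist_force: [1.7, -0.4, -0.3]
opening: 1.002
```

>>> move_arm:
  motion:
    - [[0.3,-0.55,0.3],[0,0,0],100]
    - [[0.53,-0.92,0.8],[0,0,0],100]
    - [[0.53,-0.92,1.2],[0,0,0],100]
    - [[0.53,-0.92,1.2],[0,0,0],100]
    - [[0.53,-0.92,1.2],[0,0,0],100]

```text
time_s: 2.98
eef_pos: [0.5129, 0.0479, 0.1683]
eef_rot: [0.0, 1.0, 0.025, 0.001]
wrist_force: [0.8, -0.1, -0.5]
opening: 0.998
```

Run:
```python
from h import *
a=viewer.camera("scene");b=viewer.camera("top");o=monitor.get_obs();print(o["eef_pos"],o["wrist_force"],o["dq"].round(3))
print(proj("scene",o["eef_pos"]),proj("top",o["eef_pos"]))
r=lambda im,x,y,w,h,k:cv2.resize(im[y:y+h,x:x+w],None,fx=k,fy=k,interpolation=cv2.INTER_CUBIC)
cv2.imwrite("pics/c1.png",np.clip(np.hstack([r(a,240,130,100,110,4),r(b,210,160,100,110,4)])*1.4,0,255).astype(np.uint8))
```

```text
[0.51325398 0.04775565 0.16879935] [-0.1163256   0.215088    0.22199932] [-0.    -0.001  0.004 -0.001 -0.002 -0.001]
(np.float64(279.3601710663779), np.float64(165.2167438204042)) (np.float64(278.13899608863477), np.float64(218.8792504098899))
```

View pics/c1.png

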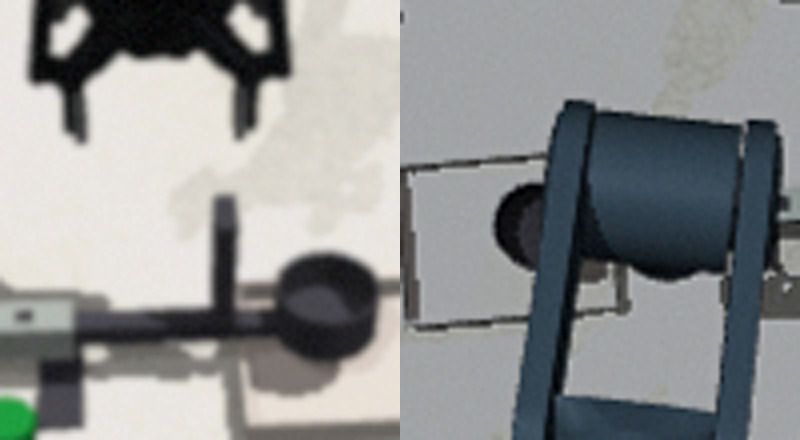

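The jaws sit about 40 mm short along y, directly over the dark tube, and nothing is touched. I'll shift to the plate, then descend.

>>> move_arm:
  motion:
    - [[0.2,-0.35,0],[0,0,0],100]
    - [[0.36,-0.65,0],[0,0,0],100]
    - [[0.36,-0.65,0],[0,0,0],100]
    - [[0.36,-0.65,0.25],[0,0,0],100]
    - [[0.36,-0.65,0.5],[0,0,0],100]
    - [[0.36,-0.65,0.75],[0,0,0],100]
    - [[0.36,-0.65,0.97],[0,0,0],100]
    - [[0.36,-0.65,0.97],[0,0,0],100]
    - [[0.36,-0.65,0.97],[0,0,0],60]
    - [[0.36,-0.65,0.97],[0,0,0],45]

```text
time_s: 4.32
eef_pos: [0.5325, 0.0883, 0.1098]
eef_rot: [0.0, 1.0, 0.025, 0.001]
wrist_force: [0.3, -0.1, 0.2]
opening: 0.606
```

Run:
```python
from h import *
a=viewer.camera("scene");o=monitor.get_obs();print(o["eef_pos"],o["wrist_force"],o["opening"])
r=lambda im,x,y,w,h,k:cv2.resize(im[y:y+h,x:x+w],None,fx=k,fy=k,interpolation=cv2.INTER_CUBIC)
cv2.imwrite("pics/c2.png",np.clip(r(a,240,130,100,100,4)*1.6,0,255).astype(np.uint8))
```

```text
[0.53247338 0.0882898  0.10976894] [ 0.72055082 -0.21409171 -0.60343068] 0.5168861458877181
```

View pics/c2.png

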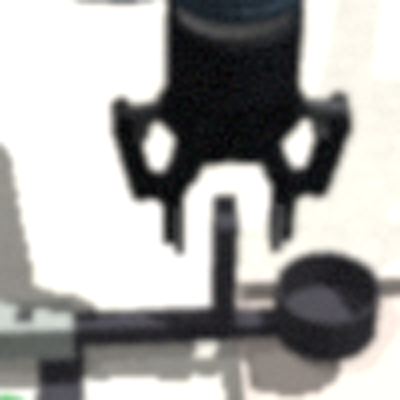

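The plate (crop x≈225) is centred between the fingers (173 and 280). I'll close gently.

>>> move_arm:
  motion:
    - [[0,0,0],[0,0,0],35]
    - [[0,0,0],[0,0,0],25]
    - [[0,0,0],[0,0,0],20]
    - [[0,0,0],[0,0,0],16]
    - [[0,0,0],[0,0,0],10]
    - [[0,0,0],[0,0,0],5]
    - [[0,0,0],[0,0,0],5]

```text
time_s: 5.25
eef_pos: [0.5321, 0.088, 0.1094]
eef_rot: [0.0, 1.0, 0.025, 0.0]
wrist_force: [-2.6, -4.5, 5.4]
opening: 0.157
```

>>> move_arm:
  motion:
    - [[0,-0.015,0],[0,0,0],5]
    - [[0,-0.03,0],[0,0,0],5]
    - [[0,-0.045,0],[0,0,0],5]
    - [[0,-0.06,0],[0,0,0],5]

```text
time_s: 5.75
eef_pos: [0.5319, 0.0913, 0.1094]
eef_rot: [0.001, 1.0, 0.025, 0.0]
wrist_force: [-2.1, -5.9, 5.6]
opening: 0.157
```

Run:
```python
from h import *
for i in range(3):
    o=monitor.get_obs();print(o["time_s"],o["eef_pos"].round(5),o["wrist_force"].round(2),o["dq"].round(4)[:3]);viewer.camera("top")
```

```text
5.75 [0.53189 0.09129 0.10943] [-2.15 -5.93  5.59] [ 0.0129  0.0027 -0.0016]
5.8 [0.53186 0.09147 0.10943] [-3.07 -4.61  4.57] [-0.0002  0.0013  0.0024]
5.85 [0.53186 0.09151 0.10942] [-2.82 -4.35  5.15] [0.0006 0.0004 0.0002]
```

>>> move_arm:
  motion:
    - [[0,-0.02,0],[0,0,0],5]
    - [[0,-0.04,0],[0,0,0],5]

```text
time_s: 6.15
eef_pos: [0.5317, 0.0937, 0.1094]
eef_rot: [0.001, 1.0, 0.025, 0.0]
wrist_force: [-2.8, -5.9, 5.7]
opening: 0.158
```

Run:
```python
from h import *
for i in range(3):
    o=monitor.get_obs();print(o["time_s"],o["eef_pos"].round(5),o["wrist_force"].round(2),o["dq"].round(4)[:3]);viewer.camera("top")
```

```text
6.15 [0.53173 0.0937  0.10942] [-2.81 -5.93  5.69] [ 0.0159  0.0037 -0.0038]
6.2 [0.53172 0.09395 0.10942] [-2.16 -3.27  4.89] [ 0.0015  0.0007 -0.0006]
6.25 [0.53172 0.09401 0.10943] [-3.05 -2.58  5.42] [ 0.0002 -0.0014  0.0006]
```

>>> move_arm:
  motion:
    - [[0,0.003,0],[0,0,0],5]
    - [[0,0.003,0],[0,0,0],5]
    - [[0,0.003,0],[0,0,0],5]

```text
time_s: 6.68
eef_pos: [0.5317, 0.094, 0.1094]
eef_rot: [0.0, 1.0, 0.025, 0.0]
wrist_force: [-3.0, -3.4, 5.4]
opening: 0.155
```

```bash
cat > o.py <<'E'
from h import *
import sys
for i in range(int(sys.argv[1])):
    o=monitor.get_obs();print(o["time_s"],o["eef_pos"].round(5),o["wrist_force"].round(2),o["joint_efforts"][0].round(2));viewer.camera("top")
E
python3 o.py 3
```

```text
6.675 [0.5317  0.09403 0.10941] [-3.04 -3.42  5.38] 1.09
6.725 [0.53171 0.09403 0.10943] [-2.11 -3.44  5.57] 1.1
6.775 [0.53172 0.09403 0.10942] [-2.35 -3.05  5.23] 1.1
```

>>> move_arm:
  motion:
    - [[0,-0.01,0],[0,0,0],5]
    - [[0,-0.02,0],[0,0,0],5]
    - [[0,-0.03,0],[0,0,0],5]

```text
time_s: 7.2
eef_pos: [0.5316, 0.0953, 0.1094]
eef_rot: [0.001, 1.0, 0.025, 0.0]
wrist_force: [-2.9, -6.1, 7.0]
opening: 0.159
```

```bash
python3 o.py 3
```

```text
7.2 [0.53163 0.09534 0.10943] [-2.85 -6.11  7.04] 2.36
7.25 [0.53164 0.09545 0.10943] [-3.31 -5.57  5.94] 1.71
7.3 [0.53161 0.09549 0.10942] [-2.35 -4.61  5.9 ] 1.83
```

>>> move_arm:
  motion:
    - [[0,-0.013,0],[0,0,0],5]
    - [[0,-0.026,0],[0,0,0],5]
    - [[0,-0.04,0],[0,0,0],5]

```text
time_s: 7.72
eef_pos: [0.5315, 0.0979, 0.1094]
eef_rot: [0.0, 1.0, 0.025, 0.0]
wrist_force: [-2.5, -3.9, 5.3]
opening: 0.152
```

```bash
python3 o.py 2
```

```text
7.725 [0.5315  0.09791 0.10943] [-2.5  -3.88  5.34] 1.6
7.775 [0.53146 0.09813 0.10943] [-3.01 -2.77  6.26] 0.71
```

>>> move_arm:
  motion:
    - [[0,-0.01,0],[0,0,0],5]
    - [[0,-0.02,0],[0,0,0],5]

```text
time_s: 8.07
eef_pos: [0.5314, 0.0995, 0.1094]
eef_rot: [0.0, 1.0, 0.025, -0.0]
wrist_force: [-3.0, -2.6, 5.5]
opening: 0.155
```

```bash
python3 o.py 2
```

```text
8.075 [0.53138 0.09952 0.10944] [-2.95 -2.58  5.47] 0.43
8.125 [0.53136 0.09975 0.10943] [-3.08  0.35  5.98] -0.75
```

>>> move_arm:
  motion:
    - [[0,-0.007,0],[0,0,0],5]
    - [[0,-0.014,0],[0,0,0],5]

```text
time_s: 8.43
eef_pos: [0.5313, 0.1011, 0.1094]
eef_rot: [-0.001, 1.0, 0.025, 0.0]
wrist_force: [-2.3, 0.9, 5.2]
opening: 0.16
```

```bash
python3 o.py 2
```

```text
8.425 [0.53128 0.10107 0.10943] [-2.32  0.94  5.19] -0.9
8.475 [0.53124 0.10114 0.10941] [-2.68  1.35  5.79] -1.12
```

>>> move_arm:
  motion:
    - [[0,-0.006,0],[0,0,0],5]
    - [[0,-0.012,0],[0,0,0],5]

```text
time_s: 8.78
eef_pos: [0.5313, 0.1014, 0.1094]
eef_rot: [-0.0, 1.0, 0.026, 0.0]
wrist_force: [-3.1, -1.8, 5.7]
opening: 0.154
```

```bash
python3 o.py 2; python3 -c "
from h import *
viewer.camera('scene');print(spotter.search_frame('scene','button'))"
```

```text
8.775 [0.53126 0.10136 0.10943] [-3.12 -1.78  5.73] 0.6
8.825 [0.53123 0.10135 0.10941] [-1.91 -0.65  5.59] 0.19
[{'centre': [0.7866, 0.5843], 'score': 0.49}]
```

>>> move_arm:
  motion:
    - [[0,-0.006,0],[0,0,0],5]
    - [[0,-0.012,0],[0,0,0],5]

```text
time_s: 9.22
eef_pos: [0.5312, 0.1017, 0.1094]
eef_rot: [0.0, 1.0, 0.026, -0.0]
wrist_force: [-3.2, -3.7, 6.3]
opening: 0.152
```

```bash
python3 o.py 2
python3 - <<'E'
from h import *
a=viewer.camera("scene")
cv2.imwrite("pics/c3.png",np.clip(cv2.resize(a[190:240,190:290],None,fx=6,fy=6,interpolation=cv2.INTER_CUBIC)*1.3,0,255).astype(np.uint8))
E
```

```text
9.225 [0.53124 0.10172 0.10941] [-3.25 -3.69  6.34] 1.17
9.275 [0.53124 0.10177 0.10942] [-2.65 -2.31  6.33] 1.01
```

View pics/c3.png

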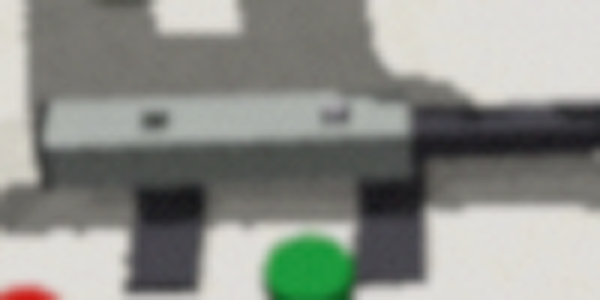

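In the crop, the outer hole at (335,113) is now filled by a bright steel button, while the inner hole at (155,120) is still dark. The button has popped. One more small pull will feel for the stop.

>>> move_arm:
  motion:
    - [[0,-0.006,0],[0,0,0],5]
    - [[0,-0.012,0],[0,0,0],5]

```text
time_s: 9.62
eef_pos: [0.5312, 0.1024, 0.1094]
eef_rot: [0.0, 1.0, 0.025, -0.0]
wrist_force: [-2.6, -3.3, 5.9]
opening: 0.156
```

```bash
python3 o.py 2
```

```text
9.625 [0.53121 0.10239 0.10943] [-2.57 -3.3   5.87] 1.13
9.675 [0.5312  0.10244 0.10944] [-2.93 -3.07  5.85] 1.07
```

>>> move_arm:
  motion:
    - [[0,-0.006,0],[0,0,0],5]
    - [[0,-0.012,0],[0,0,0],5]

```text
time_s: 9.98
eef_pos: [0.5311, 0.1031, 0.1094]
eef_rot: [0.0, 1.0, 0.025, -0.0]
wrist_force: [-3.1, -3.0, 6.0]
opening: 0.154
```

```bash
python3 o.py 2
```

```text
9.975 [0.53115 0.10311 0.10943] [-3.07 -2.99  6.  ] 1.12
10.025 [0.53115 0.10314 0.10941] [-3.14 -2.57  6.15] 1.07
```

>>> move_arm:
  motion:
    - [[0,-0.006,0],[0,0,0],5]
    - [[0,-0.012,0],[0,0,0],5]

```text
time_s: 10.32
eef_pos: [0.5311, 0.1037, 0.1094]
eef_rot: [0.0, 1.0, 0.025, -0.0]
wrist_force: [-2.5, -5.2, 6.1]
opening: 0.153
```

```bash
python3 o.py 2
python3 - <<'E'
from h import *
a=viewer.camera("scene")
cv2.imwrite("pics/c4.png",np.clip(cv2.resize(a[198:222,205:265],None,fx=12,fy=12,interpolation=cv2.INTER_CUBIC)*1.2,0,255).astype(np.uint8))
E
```

```text
10.325 [0.53113 0.10366 0.10943] [-2.48 -5.18  6.13] 1.95
10.375 [0.5311  0.10369 0.10943] [-2.41 -3.7   6.27] 1.57
```

View pics/c4.png

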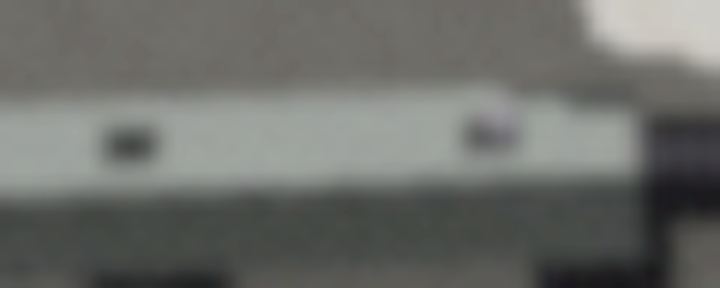

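>>> move_arm:
  motion:
    - [[0,-0.006,0],[0,0,0],5]
    - [[0,-0.012,0],[0,0,0],5]

```text
time_s: 10.72
eef_pos: [0.5311, 0.1038, 0.1094]
eef_rot: [0.001, 1.0, 0.025, -0.0]
wrist_force: [-2.5, -8.2, 6.2]
opening: 0.159
```

```bash
python3 o.py 2
```

```text
10.725 [0.53109 0.10384 0.1094 ] [-2.55 -8.23  6.24] 3.37
10.775 [0.53112 0.10382 0.10942] [-1.75 -6.7   6.35] 2.93
```

The arm moved only 0.1 mm and the force jumped to about 7 N, so it is locked. I'll relieve the pull, let go and rise.

>>> move_arm:
  motion:
    - [[0,0.01,0],[0,0,0],5]
    - [[0,0.015,0],[0,0,0],15]
    - [[0,0.015,0],[0,0,0],35]
    - [[0,0.015,0],[0,0,0],60]
    - [[0,0.015,0],[0,0,0],60]
    - [[0,0.015,-0.3],[0,0,0],60]
    - [[0,0.015,-0.8],[0,0,0],60]
    - [[0,0.015,-1.4],[0,0,0],75]
    - [[0,0.015,-1.8],[0,0,0],75]
    - [[0,0.015,-1.8],[0,0,0],75]

```text
time_s: 12.08
eef_pos: [0.5329, 0.1038, 0.2206]
eef_rot: [0.0, 1.0, 0.025, 0.003]
wrist_force: [-0.3, 0.4, 0.1]
opening: 0.749
```

```bash
python3 o.py 1
python3 - <<'E'
from h import *
a=viewer.camera("scene");b=viewer.camera("top")
print(monitor.get_obs()["q"].round(2))
for c,im in(("scene",a),("top",b)):
    for r in spotter.outline_of(c,"beaker_center"):
        m=r["region"];col=im[m].mean(0).round();ys,xs=np.nonzero(m)
        print(c,round(r["score"],2),col,xs.min(),xs.max(),ys.min(),ys.max(),[atz(c,r["centre"][0]*560,r["centre"][1]*420,z).round(4)[:2] for z in(.05,.06)])
r=lambda im,x,y,w,h,k:cv2.resize(im[y:y+h,x:x+w],None,fx=k,fy=k,interpolation=cv2.INTER_CUBIC)
cv2.imwrite("pics/c5.png",np.clip(np.vstack([r(a,195,160,160,70,5)[:300],r(b,210,190,160,60,5)[:300]])*1.3,0,255).astype(np.uint8))
E
```

```text
12.075 [0.53295 0.10378 0.22057] [-0.29  0.35  0.11] 0.09
[-0.03  0.13  1.72  0.    1.3   1.49]
scene 0.95 [80. 83. 88.] 138 163 168 205 [array([ 0.4647, -0.2886]), array([ 0.4758, -0.2835])]
scene 0.78 [18. 20. 78.] 148 171 146 182 [array([ 0.3698, -0.2942]), array([ 0.3824, -0.289 ])]
scene 0.73 [20. 21. 79.] 110 137 156 193 [array([ 0.4093, -0.3841]), array([ 0.4212, -0.3776])]
top 0.71 [50. 51. 52.] 380 401 229 245 [array([ 0.459 , -0.2933]), array([ 0.4586, -0.2912])]
top 0.7 [ 7.  8. 42.] 353 373 190 209 [array([ 0.5738, -0.2191]), array([ 0.5726, -0.2176])]
top 0.62 [ 9. 10. 44.] 409 432 243 260 [array([ 0.4171, -0.3866]), array([ 0.4169, -0.3839])]
top 0.53 [10. 10. 46.] 381 404 261 278 [array([ 0.3544, -0.2919]), array([ 0.3546, -0.2899])]
```

View pics/c5.png

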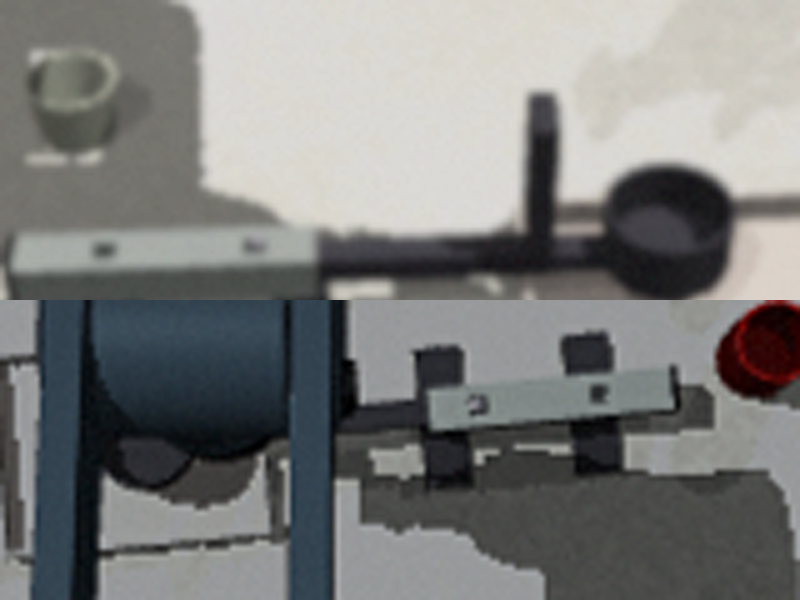

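The top view shows the light button inside the outer hole at crop (478,405), and the inner hole is dark, so it is locked in the right one. Now I'll go above the white beaker.

>>> move_arm:
  motion:
    - [[-0.06,0.25,0],[0,0,-0.2],76]
    - [[-0.22,0.9,0],[0,0,-0.8],76]
    - [[-0.4,1.7,0],[0,0,-1.5],76]
    - [[-0.6,2.5,0],[0,0,-2.2],76]
    - [[-0.8,3.4,0],[0,0,-2.9],76]
    - [[-1.0,4.3,0],[0,0,-3.6],76]
    - [[-1.24,5.2,0],[0,0,-4.3],76]
    - [[-1.42,5.95,0],[0,0,-5.0],76]
    - [[-1.53,6.4,0],[0,0,-5.25],76]
    - [[-1.56,6.52,0],[0,0,-5.25],76]

```text
time_s: 13.58
eef_pos: [0.4566, -0.2929, 0.216]
eef_rot: [-0.001, 0.925, 0.381, -0.0]
wrist_force: [0.6, -0.3, 0.6]
opening: 0.762
```

```bash
python3 o.py 4
python3 - <<'E'
from h import *
from scipy.spatial.transform import Rotation as R
a=viewer.camera("scene");b=viewer.camera("top")
o=monitor.get_obs();M=R.from_quat(o["eef_rot"],scalar_first=True).as_matrix();print(M.round(3))
p=np.array([.459,-.291,o["eef_pos"][2]]);print("units",(M.T@(p-o["eef_pos"])/.06).round(3))
for l,im in(("scene",a),("top",b)):
    for n in("holder",):
        for r in spotter.outline_of(l,n)[:1]:
            ys,xs=np.nonzero(r["region"]);print(l,xs.min(),xs.max(),ys.min(),ys.max())
r=lambda im,x,y,w,h,k:cv2.resize(im[y:y+h,x:x+w],None,fx=k,fy=k,interpolation=cv2.INTER_CUBIC)
cv2.imwrite("pics/c6.png",np.clip(np.vstack([np.hstack([r(a,100,130,100,75,4),r(a,270,160,100,75,4)]),np.hstack([r(b,350,190,100,75,4),r(b,200,180,100,75,4)])])*1.3,0,255).astype(np.uint8))
E
```

```text
13.575 [ 0.45661 -0.29288  0.21597] [ 0.62 -0.35  0.58] -0.74
13.625 [ 0.45674 -0.29267  0.21608] [ 0.2  -0.41  0.36] 0.45
13.675 [ 0.45709 -0.29161  0.21625] [ 0.06  0.08 -0.47] -1.06
13.725 [ 0.45733 -0.29091  0.21637] [ 0.5   0.54 -0.08] -0.91
[[ 0.707  0.707 -0.   ]
 [ 0.707 -0.707  0.001]
 [ 0.    -0.001 -1.   ]]
units [ 0.008  0.021 -0.   ]
scene 244 341 178 218
top 228 306 206 227
```

View pics/c6.png

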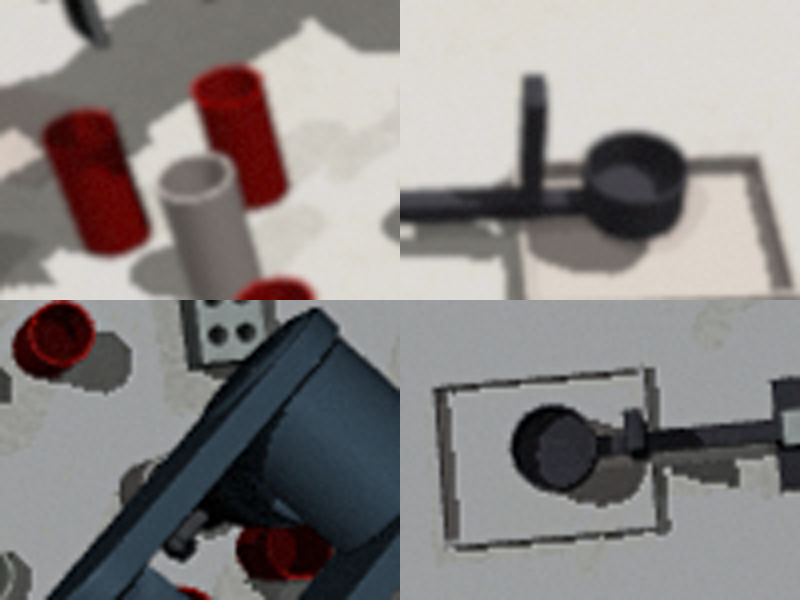

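Run:
```python
from h import *
for l,c,u,v,z in[("bk","scene",149.25,174.25,.095),("hold","top",238.25,217,.075),("hold","scene",328.75,201.75,.075),("plate","scene",303.75,180,.14)]:
    print(l,c,atz(c,u,v,z).round(4))
# predicted extents for beaker/holder hypotheses
def ext(c,x,y,r,z):
    P=np.array([proj(c,(x+r*np.cos(t),y+r*np.sin(t),z)) for t in np.linspace(0,6.28,90)]);return P.min(0).round(1),P.max(0).round(1)
for c in("scene","top"):print(c,"bk",ext(c,.459,-.291,.025,.095),"hold",ext(c,.533,.1685,.033,.075))
```

```text
bk scene [ 0.4606 -0.2909  0.095 ]
hold top [0.5311 0.17   0.075 ]
hold scene [0.5381 0.1695 0.075 ]
plate scene [0.5323 0.1056 0.14  ]
scene bk (array([139.4, 167.8]), array([159.2, 180.1])) hold (array([314.9, 191.4]), array([341.6, 209.7]))
top bk (array([384.3, 227.4]), array([401.1, 244.2])) hold (array([227.9, 205.6]), array([249.6, 227.2]))
```

>>> move_arm:
  motion:
    - [[0.03,0.02,0.3],[0,0,0],80]
    - [[0.03,0.02,0.8],[0,0,0],80]
    - [[0.03,0.02,1.3],[0,0,0],80]
    - [[0.03,0.02,1.75],[0,0,0],80]
    - [[0.03,0.02,2.15],[0,0,0],80]
    - [[0.03,0.02,2.45],[0,0,0],80]
    - [[0.03,0.02,2.54],[0,0,0],80]
    - [[0.03,0.02,2.54],[0,0,0],70]
    - [[0.03,0.02,2.54],[0,0,0],64]
    - [[0.03,0.02,2.54],[0,0,0],60]

```text
time_s: 15.22
eef_pos: [0.4603, -0.2919, 0.0657]
eef_rot: [0.001, 0.924, 0.382, 0.0]
wrist_force: [0.7, -0.3, 0.8]
opening: 0.6
```

>>> move_arm:
  motion:
    - [[0,0,0],[0,0,0],56]
    - [[0,0,0],[0,0,0],52]
    - [[0,0,0],[0,0,0],50]
    - [[0,0,0],[0,0,0],50]

```text
time_s: 15.72
eef_pos: [0.4604, -0.292, 0.066]
eef_rot: [0.001, 0.924, 0.382, 0.0]
wrist_force: [0.3, -0.2, 6.5]
opening: 0.563
```

Run:
```python
from h import *
a=viewer.camera("scene");o=monitor.get_obs();print(o["eef_pos"],o["wrist_force"],o["opening"])
cv2.imwrite("pics/c7.png",np.clip(cv2.resize(a[130:220,90:210],None,fx=5,fy=5,interpolation=cv2.INTER_CUBIC)*1.5,0,255).astype(np.uint8))
```

```text
[ 0.46038649 -0.29199608  0.06597618] [-0.63269578 -1.54711492  6.36125263] 0.5663497677341074
```

View pics/c7.png

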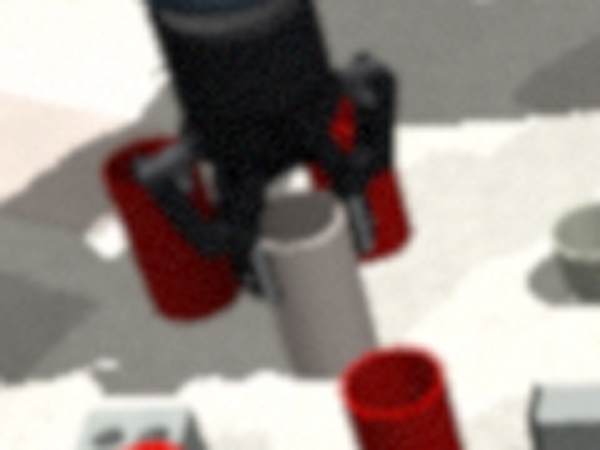

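The jaws hold the white beaker just below its rim (crop (310,230)), and the red neighbours are untouched. I'll lift it.

>>> move_arm:
  motion:
    - [[0,0,-0.1],[0,0,0],45]
    - [[0,0,-0.4],[0,0,0],45]
    - [[0,0,-0.9],[0,0,0],45]
    - [[0,0,-1.5],[0,0,0],45]
    - [[0,0,-2.1],[0,0,0],45]
    - [[0,0,-2.6],[0,0,0],45]
    - [[0,0,-2.85],[0,0,0],45]
    - [[0,0,-2.9],[0,0,0],45]

```text
time_s: 16.77
eef_pos: [0.4598, -0.2915, 0.2398]
eef_rot: [0.001, 0.924, 0.382, 0.0]
wrist_force: [0.7, 0.6, -1.0]
opening: 0.566
```

>>> move_arm:
  motion:
    - [[0.25,-0.18,0],[0,0,-0.2],45]
    - [[0.8,-0.58,0],[0,0,-0.6],45]
    - [[1.5,-1.09,0],[0,0,-1.1],45]
    - [[2.3,-1.67,0],[0,0,-1.7],45]
    - [[3.1,-2.25,0],[0,0,-2.3],45]
    - [[3.9,-2.83,0],[0,0,-2.9],45]
    - [[4.7,-3.41,0],[0,0,-3.5],45]
    - [[5.5,-3.99,0],[0,0,-4.1],45]
    - [[6.05,-4.39,0],[0,0,-4.4],45]
    - [[6.3,-4.57,0],[0,0,-4.4],45]

```text
time_s: 18.02
eef_pos: [0.5322, 0.1726, 0.237]
eef_rot: [-0.001, 0.764, 0.645, -0.001]
wrist_force: [-0.0, -0.2, -1.7]
opening: 0.567
```

```bash
python3 o.py 6
python3 - <<'E'
from h import *
from scipy.spatial.transform import Rotation as R
a=viewer.camera("scene")
o=monitor.get_obs();M=R.from_quat(o["eef_rot"],scalar_first=True).as_matrix();print(M.round(3),o["opening"])
p=np.array([.534,.1692,o["eef_pos"][2]]);print("units",(M.T@(p-o["eef_pos"])/.06).round(3))
cv2.imwrite("pics/c8.png",np.clip(cv2.resize(a[100:230,270:390],None,fx=4.5,fy=4.5,interpolation=cv2.INTER_CUBIC)*1.5,0,255).astype(np.uint8))
E
```

```text
18.025 [0.53218 0.17265 0.23701] [-0.03 -0.25 -1.74] -0.08
18.075 [0.53255 0.17342 0.23723] [-1.1   0.76 -0.12] -1.42
18.125 [0.53271 0.17153 0.23739] [ 0.6   0.46 -0.48] 1.33
18.175 [0.53291 0.17019 0.2376 ] [ 0.3  -0.17 -0.37] 1.3
18.225 [0.53314 0.1693  0.23787] [-0.23 -0.11 -0.41] 1.04
18.275 [0.53337 0.16884 0.23812] [-0.2  -1.27 -1.17] 0.79
[[ 0.174  0.985 -0.   ]
 [ 0.985 -0.174 -0.   ]
 [-0.    -0.    -1.   ]] 0.5663971195338242
units [ 0.013  0.002 -0.   ]
```

View pics/c8.png

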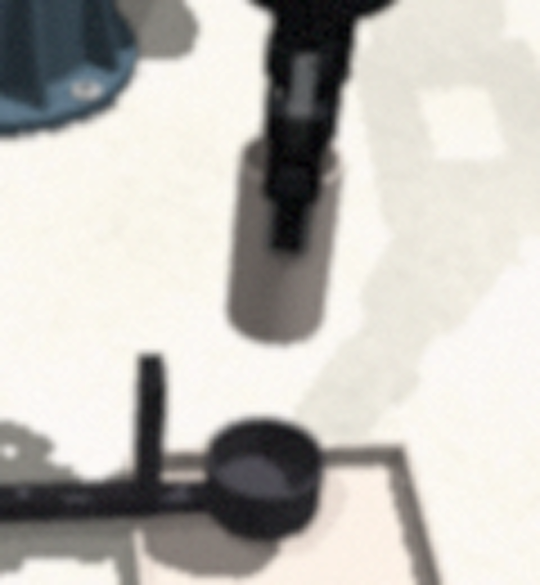

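Run:
```python
from h import *
def ext(c,x,y,r,z):
    P=np.array([proj(c,(x+r*np.cos(t),y+r*np.sin(t),z)) for t in np.linspace(0,6.28,90)]);return P.min(0).round(1),P.max(0).round(1)
o=monitor.get_obs();x,y,z=o["eef_pos"];print(x,y,z)
for h in(-.066,.029):
    e=ext("scene",x,y,.025,z+h);print([((v-np.array([270,100]))*4.5).round() for v in e])
for X,Y in((.533,.169),(.537,.170)):print([((v-np.array([270,100]))*4.5).round() for v in ext("scene",X,Y,.033,.075)])
```

```text
0.5337169924948515 0.16844863134498209 0.23850531305035155
[array([228., 284.]), array([327., 346.])]
[array([242., 128.]), array([348., 188.])]
[array([203., 411.]), array([323., 494.])]
[array([205., 416.]), array([326., 499.])]
```

>>> move_arm:
  motion:
    - [[0.03,0.025,0.2],[0,0,0],45]
    - [[0.03,0.025,0.6],[0,0,0],45]
    - [[0.03,0.025,1.0],[0,0,0],45]
    - [[0.03,0.025,1.25],[0,0,0],45]
    - [[0.03,0.025,1.35],[0,0,0],45]
    - [[0.03,0.025,1.35],[0,0,0],45]

```text
time_s: 19.12
eef_pos: [0.5357, 0.1712, 0.1576]
eef_rot: [-0.0, 0.766, 0.643, -0.0]
wrist_force: [-0.8, -0.0, -0.4]
opening: 0.564
```

```bash
python3 o.py 2
python3 - <<'E'
from h import *
a=viewer.camera("scene")
cv2.imwrite("pics/c9.png",np.clip(cv2.resize(a[140:230,280:370],None,fx=6,fy=6,interpolation=cv2.INTER_CUBIC)*1.6,0,255).astype(np.uint8))
E
```

```text
19.125 [0.53566 0.17117 0.15762] [-0.83 -0.02 -0.44] -0.08
19.175 [0.53604 0.17124 0.15823] [ 0.01 -0.32  0.07] -0.05
```

View pics/c9.png

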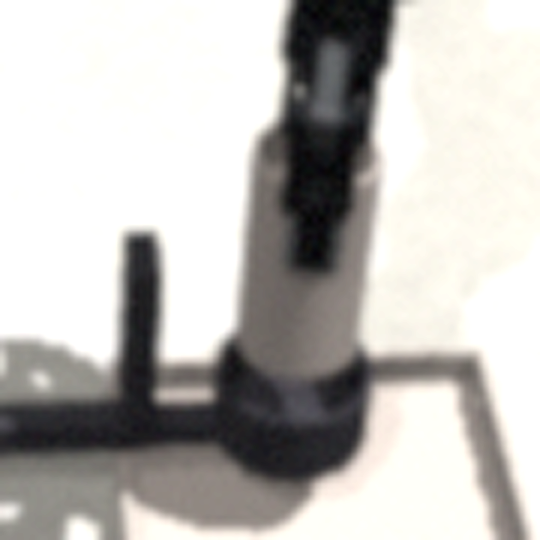

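Seen from the scene camera, the foot sits about 2–3 mm too far out: foot centre at crop x≈302, holder centre at about 291. I'll shift back 2 mm and lower it slowly.

>>> move_arm:
  motion:
    - [[-0.036,0,0],[0,0,0],45]
    - [[-0.036,0,0.08],[0,0,0],45]
    - [[-0.036,0,0.18],[0,0,0],45]
    - [[-0.036,0,0.28],[0,0,0],45]
    - [[-0.036,0,0.36],[0,0,0],45]
    - [[-0.036,0,0.42],[0,0,0],45]
    - [[-0.036,0,0.42],[0,0,0],45]

```text
time_s: 20.15
eef_pos: [0.535, 0.1691, 0.1321]
eef_rot: [-0.0, 0.765, 0.643, -0.0]
wrist_force: [0.3, 0.8, -0.4]
opening: 0.564
```

```bash
python3 o.py 2
```

```text
20.15 [0.53496 0.16914 0.13206] [ 0.32  0.79 -0.38] -0.02
20.2 [0.5352  0.16916 0.13239] [ 0.25 -0.06 -0.23] -0.0
```

>>> move_arm:
  motion:
    - [[0,0,0.05],[0,0,0],45]
    - [[0,0,0.1],[0,0,0],45]
    - [[0,0,0.15],[0,0,0],45]
    - [[0,0,0.2],[0,0,0],45]
    - [[0,0,0.25],[0,0,0],45]
    - [[0,0,0.29],[0,0,0],45]
    - [[0,0,0.29],[0,0,0],45]

```text
time_s: 21.12
eef_pos: [0.5351, 0.1691, 0.1148]
eef_rot: [-0.0, 0.765, 0.643, -0.0]
wrist_force: [-0.3, 0.3, -0.7]
opening: 0.565
```

```bash
python3 o.py 2
```

```text
21.125 [0.53506 0.16914 0.11485] [-0.33  0.31 -0.74] -0.02
21.175 [0.53517 0.16918 0.11502] [-0.16  0.11 -0.62] -0.0
```

Foot is about 3 mm above the floor; lower in small steps to contact.

>>> move_arm:
  motion:
    - [[0,0,0.01],[0,0,0],45]
    - [[0,0,0.02],[0,0,0],45]
    - [[0,0,0.03],[0,0,0],45]
    - [[0,0,0.04],[0,0,0],45]
    - [[0,0,0.045],[0,0,0],45]
    - [[0,0,0.045],[0,0,0],45]

```text
time_s: 21.98
eef_pos: [0.5352, 0.1691, 0.1123]
eef_rot: [-0.0, 0.765, 0.643, -0.0]
wrist_force: [-0.1, -1.3, -1.3]
opening: 0.567
```

```bash
python3 o.py 2
```

```text
21.975 [0.53518 0.16915 0.11234] [-0.14 -1.28 -1.32] -0.0
22.025 [0.5352  0.16916 0.1124 ] [ 0.18  0.25 -0.79] 0.0
```

>>> move_arm:
  motion:
    - [[0,0,0.008],[0,0,0],45]
    - [[0,0,0.016],[0,0,0],45]
    - [[0,0,0.022],[0,0,0],45]
    - [[0,0,0.022],[0,0,0],45]

```text
time_s: 22.58
eef_pos: [0.5354, 0.1693, 0.1119]
eef_rot: [0.0, 0.765, 0.644, 0.0]
wrist_force: [-2.3, 0.3, 6.7]
opening: 0.566
```

```bash
python3 o.py 2
```

```text
22.575 [0.53543 0.16928 0.11191] [-2.27  0.29  6.72] -0.3
22.625 [0.53543 0.16925 0.11192] [-3.13  0.22  6.22] -0.29
```

It is seated: a 6 N upward force at TCP z 0.112, as expected. I'll release and retreat straight up.

>>> move_arm:
  motion:
    - [[0,0,0],[0,0,0],58]
    - [[0,0,0],[0,0,0],62]
    - [[0,0,0],[0,0,0],68]
    - [[0,0,0],[0,0,0],76]
    - [[0,0,0],[0,0,0],76]
    - [[0,0,-0.15],[0,0,0],76]
    - [[0,0,-0.5],[0,0,0],76]
    - [[0,0,-1.0],[0,0,0],76]
    - [[0,0,-1.7],[0,0,0],76]
    - [[0,0,-2.4],[0,0,0],76]

```text
time_s: 23.92
eef_pos: [0.5351, 0.1692, 0.257]
eef_rot: [0.0, 0.765, 0.643, 0.0]
wrist_force: [-0.6, -0.1, 0.6]
opening: 0.757
```

>>> move_arm:
  motion:
    - [[-0.3,-0.6,-0.3],[0,0,0],76]
    - [[-0.6,-1.4,-0.3],[0,0,0],76]
    - [[-0.8,-2.0,-0.3],[0,0,0],76]
    - [[-0.8,-2.2,-0.3],[0,0,0],76]
    - [[-0.8,-2.2,-0.3],[0,0,0],76]
    - [[-0.8,-2.2,-0.3],[0,0,0],76]

```text
time_s: 24.68
eef_pos: [0.398, 0.1446, 0.2735]
eef_rot: [0.0, 0.765, 0.643, 0.0]
wrist_force: [0.6, 0.2, 0.1]
opening: 0.761
```

```bash
python3 o.py 2
python3 - <<'E'
from h import *
a=viewer.camera("scene");b=viewer.camera("top")
r=lambda im,x,y,w,h,k:cv2.resize(im[y:y+h,x:x+w],None,fx=k,fy=k,interpolation=cv2.INTER_CUBIC)
cv2.imwrite("pics/c10.png",np.clip(np.vstack([r(a,195,140,200,90,3.9),r(b,200,180,200,60,3.9)])*1.4,0,255).astype(np.uint8))
E
```

```text
24.675 [0.39798 0.14465 0.27345] [0.56 0.23 0.13] 0.17
24.725 [0.39789 0.1446  0.27324] [-0.16  1.12 -0.16] 0.12
```

The picture limit is reached, so I'll check numerically with the outlines instead.

Run:
```python
from h import *
def ext(c,x,y,r,z):
    P=np.array([proj(c,(x+r*np.cos(t),y+r*np.sin(t),z)) for t in np.linspace(0,6.28,90)]);return P.min(0).round(1),P.max(0).round(1)
for c in("scene","top"):
    im=viewer.camera(c)
    print(c,"pred rim",ext(c,.535,.169,.025,.141),"holder rim",ext(c,.535,.169,.025,.075))
    for r in spotter.outline_of(c,"beaker_center"):
        m=r["region"];ys,xs=np.nonzero(m);print(round(r["score"],2),im[m].mean(0).round(),xs.min(),xs.max(),ys.min(),ys.max())
        if c=="scene" and xs.min()>300:
            for y in range(ys.min(),ys.max(),4):print(y,np.nonzero(m[y])[0][[0,-1]],end=" ")
# button hole brightness
t=cv2.imread("pics/t0.png"); print(im[205:218,284:312].sum(2)//3,); print(t[205:218,284:312].sum(2)//3)
```

```text
scene pred rim (array([320.1, 173.8]), array([341.4, 187.6])) holder rim (array([318.3, 194. ]), array([338.6, 208. ]))
0.92 [18. 19. 76.] 110 137 157 193
0.82 [75. 78. 82.] 317 339 174 209
174 [325 331] 178 [320 338] 182 [319 339] 186 [319 339] 190 [318 338] 194 [317 338] 198 [317 337] 202 [317 337] 206 [321 336] 0.76 [14. 15. 72.] 148 171 147 181
0.63 [14. 15. 74.] 158 185 199 238
top pred rim (array([227.9, 205. ]), array([245. , 222.1])) holder rim (array([230.3, 207.5]), array([246.8, 223.9]))
0.83 [45. 46. 47.] 229 247 206 224
0.72 [ 5.  6. 40.] 382 405 262 278
0.55 [ 3.  3. 37.] 409 432 244 259
0.5 [ 5.  5. 38.] 354 373 190 208
0.17 [26. 24. 24.] 228 306 208 227
[[112 112 113 111 112 112 111 115 108  48  30  32  32  30  33  31  26  29
   55 119 113 114 112 114 112 113 111 112]
 [113 113 111 111 113 114 111 113 109  60  28  31  30  35  32  39  38  38
   64 112 111 110 111 110 108 107 107 104]
 [114 113 113 112 113 113 113 114 109  55  30  41  53  62  62  74  72  77
   90  92 100  97  97  99  98  98  96  98]
 [115 113 113 113 114 114 116 116 109  46  36  74 107 101 102 101 100 1
[... 1921 characters left out ...]
 32  35  34  33  34  34  33  32  32  33  30  50 105 100 100  98 100 100
  102  93  30  51  52  77 102 101 100  99]
 [ 33  33  33  33  34  35  36  32  33  33  33  47 101 101 100 101  98 102
  102 100  87 105 105 103 101 101 100 101]
 [ 35  33  33  31  31  30  29  30  30  32  27  39  87 103 102 103  99  97
   98  99  96  94  95  92  93  92  92  88]
 [ 30  26  30  28  28  28  27  27  24  24   3  22  77  94  93  92  87  71
   69  70  51  50  48  33  32  19  21  25]
 [ 34  35  47  48  61  59  57  54  45  42  14  10  31  30  24   7   7   7
    8  18  33  35  36  44  42  45  40  44]
 [ 58  58  58  58  58  55  54  50  41  40  21  10  10  12  12  10   6   6
    6  15  44  44  44  42  43  42  43  44]]
```

The beaker is upright in the holder with its rim at the predicted height, the button is still in the outer hole, and the red cups are unmoved. Handing in.

```bash
python3 -c "
from h import *
print(workorder.hand_in())"
```

```text
the job is handed in; nothing more can be done
None
```

The arm is drawn out and locked in its outer hole, and the white beaker stands in the cup holder. I handed the job in at about 25 s on the robot's clock.

- **Arm:** I pulled it by the grip plate in steps of a few millimetres or less. The drag eased off, the steel button showed in the outer hole, and the next small pull met a hard stop at about 8 N. I stopped there, eased the pull off and let go. The top view still shows the button in that hole.
- **Beaker:** I picked up the white one, not the three red look-alikes, and lowered it slowly into the holder. It touched the floor at about 6–7 N, at the height expected for fully down. I then released it and moved the gripper clear.
- **Last checks:** The outlines from both cameras put the beaker's rim within about 2 pixels of the prediction for an upright, seated beaker. The wrist force was near zero. The red beakers' outlines matched where they started.

Two things I could not check by eye:

- **Picture limit:** I reached the 12-picture limit, so the final check of the beaker in the holder was by numbers only.
- **Other bystanders:** I did not measure the bottles, jar, weigh cup, rack or burner again at the end. None of my moves went near them.

The top camera put the holder's x position about 7 mm lower than the scene camera. I aimed between the two, and the beaker went in without touching the rim.

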